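# Draw the long paddle out of the half-covered steam pan

## Task

A wooden stirring paddle, longer than the opening, has slid down flat into the steam pan with its blade under the closed half of the hinged cover. Take it by the handle, tilt it handle-up and draw it out slantwise through the open half without lifting or shifting the cover, then hold it still over the open half to drain into the pan: blade end clearly lower than the handle and over the opening, the whole paddle a couple of centimetres clear above the rim and touching nothing but your gripper. Finish while still holding it there, and leave the small pan, the jar and the spatula around it where they are.

Things in the scene. Friction and masses are not known exactly. Their poses are not given: they have to be found in the camera images.
- pan: full-size stainless steam-table pan, 530 x 325 mm over its 13 mm flange, rim 102 mm above the table, sheet 3 mm thick (inner floor 3 mm above the table); fixed. Mouth inside 498 x 293 mm, inner floor 486 x 281 mm. Origin: centre of its underside, on the table. Its x axis runs along its length and points to the open end (roughly the robot's left), y across, z up. The half with x below 0 is covered; the opening reaches from x = 0 to x = 249 mm and y from -146 to 146 mm
- cover: flat two-leaf hinged cover, aluminium, 1.3 kg, lying loose on the rim over the pan's x below 0 half, with a 9 mm lip down outside the rim; the front leaf is folded back on top of it, sloping up from the hinge to 50 mm above the rim at the covered end. Underside level with the rim. Origin: middle of its free edge (hinge side), at rim height; axes as the pan's
- cover_edge (a point): middle of the cover's free edge, on its underside, at rim height: the limit of the opening; the hinge barrel stands 9 mm above it
- paddle: beech stirring paddle, 420 mm long, about 0.13 kg, lying flat on the pan's inner floor, up to 0.2 rad askew and with its blade end under the cover. Origin: middle of its length, on its underside. Its x axis points from the blade to the handle end, y across, z up. Handle a rounded bar 22 mm wide and 18 mm thick from x = -80 to 210 mm; blade 78 mm wide, 9 mm thick, from x = -82 to -210 mm. A 50 mm wide shoulder joins them. It balances at about x = -30 mm
- paddle_grip (a point): point in the middle of the handle's thickness, 110 mm from the paddle's middle towards the handle end (9 mm above the pan floor at the start), in the open half of the pan: a good place to grip across the 22 mm width
- paddle_tip (a point): middle of the blade's end edge, 210 mm from the paddle's middle
- paddle_end (a point): middle of the handle's end, 210 mm from the paddle's middle
- small_pan: small steel pan, 176 x 162 mm, 65 mm tall, left of the open end; a bystander. Origin: centre of its underside
- spice_jar: amber jar with a green cap, 64 mm diameter, 100 mm tall, standing in the small pan; a bystander. Origin: centre of its underside
- spatula: turning spatula, 300 mm, lying on a green cutting board 15 mm thick; a bystander. Origin: centre of its underside

How it is judged:
By the outcome, as a careful person would: the job done as asked, in the order asked, and still so for the second after the job is handed in, while the arm keeps its last pose, push and grip.
It also fails if it takes over 42 s, if anything falls off the work surface, if the arm or the gripper's body presses on something with over 40 N, if the wrist force passes 120 N, or if a joint passes its speed limit or range.

## Robot

A 6-joint arm with a two-finger parallel gripper is mounted at the origin on the work surface. World frame = base frame: x ahead of the robot, y to its left, z up, the work surface at z = 0. Lengths are in m, angles in rad, forces in N, time in s.
With the tool pointing down it reaches from about 0.35 to 0.875 m from the base axis. Payload 4.2 kg.
Tool frame: the origin (TCP) lies on the front face of the gripper's body, between the roots of the fingers; the fingertips stand 73 mm ahead of it and the grasp point (between the pads) lies robot.grasp_offset ahead of it (robot.grasp_offset is the distance from the TCP to the grasp point, in m); z points along the fingers, y is the line along which they close (so a half turn about z gives the same grasp; the last joint's range is limited). The gripper opens to 85 mm and grips with 20 to 120 N. Pads are 22 mm wide; open, the fingers measure 114 mm over their backs; the gripper's body (76 mm by 85 mm) begins 54 mm behind the grasp point. The pads swing forward as they close: fully open they stand 13 mm farther back than shut.
Start: joints at [1.434, 0.385, 0.008, 0, -1.194, -0.259], TCP at [0.241, 0.577, 0.304] pointing down, gripper open.
Joint ranges: [-3.14, 3.14], [-1.21, 2.06], [-1.07, 1.41], [-3.16, 2.05], [-2.99, -0.16], [-3.1, 3.1]. Speed limits (rad/s): [2.79, 2.79, 3.14, 3.14, 3.14, 3.14].

## Interface

Orientations are given as a 3x3 rotation matrix whose columns are the frame's x, y, z axes.
In Python, from bench import telemetry, capture, camera_model, job, robot gives the robot as it stands.
- The arm moves only by the shell command python3 -m jog 'ROWS'. ROWS is a JSON object of lists of equal length, an entry for each row: "delta_rot": the turn, a rotation vector about the world's x, y, z in rad, a list of three; "dp": the shift along the world's x, y, z in m, a list of three; "claw": the closure, from 0 (fully open) to 1 (shut). A call has 1 to 12 rows; each row shifts and turns the commanded pose from where the row before left it; what a row does not reach is not made up. A row lasts 1/8 s, in which the tool goes at most 62.5 mm and 10.7 degrees, less where a joint would pass 70% of its speed; a pose out of reach is approached as far as the arm can. A call with a gripper value outside its range is refused whole. The fingers move at their own pace and stop on an object; the grip force is fixed at half the most. Time passes only in rows, so rows that do not move let the fingers close. It gives the time, the measured TCP pose, the force, the opening and the grip force at its end, in the units of the state.
- telemetry.observe(): the state, without advancing time (a new reading comes with each control period).
- capture(name): name is "scene" or "top" or "wrist"; returns the picture (384x512x3 uint8, red, green, blue); there is no depth.
- camera_model(name): a dict with "vfov" (degrees; the focal length in pixels is half the picture's height over the tangent of half this angle, whatever the lens; pixels are square), "cx", "cy" (the principal point, pixels), "rvec" (rotation vector, rad) and "tvec" (3), from world to camera coordinates, as OpenCV has them; the wrist camera has in their place "hand_eye" (4x4, takes a point from camera to tool coordinates, whose origin is the TCP and whose axes are the flange's). Camera axes: x right, y down, z forward; pixel columns grow to the right and rows downward; lengths in m; the calibration is good to about 2 mm. A picture is of the moment at which its call begins: read the wrist's pose just before it. camera_model takes no time and is no camera call.
- job.hand_in(): hands the job in; it is judged then, once.
The state is a dict: "time": time; "joint_pos": joint angles; "qvel": joint speeds; "effort": joint torques, N m; "tool_pos": TCP position; "tcp_rot": TCP orientation; "contact_force": force on the tool from outside, world axes, zero at the start; "torque": the same for the moment, N m; "gripper_width": finger opening in m; "finger_force": force on a finger pad.
Only numpy, scipy, OpenCV 4.12 (cv2) and the standard library are available. Lean on these libraries where they do the work, as an engineer would, in place of code of your own. Each camera call takes 0.05 s, during which the arm holds its last target. There are 200 camera calls.

## Working session

There is one attempt and no reset: what is moved stays moved. The work goes in short steps, Python scripts to look and compute and a shell command to move; the robot and the scene stay as the last step left them, time stands still between calls to the robot, and variables do not carry over. Pictures are saved under pics/ and viewed, at most 10 in all, crops included, and the job is handed in when it is done.

```bash
mkdir -p pics; cat > h.py <<'E'
import numpy as np,cv2
from bench import telemetry,capture,camera_model,job,robot
def save(n,f):
    im=capture(n); cv2.imwrite('pics/'+f,im[:,:,::-1]); return im
def cam(n,s=None):
    m=camera_model(n); f=192/np.tan(np.radians(m['vfov'])/2)
    if 'rvec' in m:
        R=cv2.Rodrigues(np.array(m['rvec'],float))[0]; t=np.array(m['tvec'],float).ravel(); return f,m['cx'],m['cy'],R.T,-R.T@t
    s=s or telemetry.observe(); H=np.array(m['hand_eye']); Rt=np.array(s['tcp_rot']); p=np.array(s['tool_pos'])
    return f,m['cx'],m['cy'],Rt@H[:3,:3],Rt@H[:3,3]+p
def ray(n,u,v,z,s=None):
    f,cx,cy,R,o=cam(n,s); d=R@np.array([(u-cx)/f,(v-cy)/f,1]); return o+d*(z-o[2])/d[2]
E
python3 - <<'E'
from h import *
a=save('top','top0.png'); b=save('scene','scene0.png')
s=telemetry.observe(); print(s['time'],s['tool_pos'],np.round(s['tcp_rot'],3),robot.grasp_offset,s['gripper_width'])
c=save('wrist','w0.png')
cv2.imwrite('pics/all0.png',cv2.resize(np.vstack([np.hstack([a,b]),np.hstack([c,c*0])]),(800,600))[:,:,::-1])
for n in('top','scene','wrist'): print(n,camera_model(n)); 
E
```

```text
0.1 [0.24080434 0.57634207 0.30294097] [[ 0.923 -0.386 -0.001]
 [-0.386 -0.923 -0.002]
 [ 0.     0.002 -1.   ]] 0.0539 0.08539599509412835
top {'vfov': 54.797262713891406, 'cx': 262.6975002849133, 'cy': 188.50545231877643, 'rvec': array([ 2.15928782, -2.16031474,  0.12487267]), 'tvec': array([0.06826003, 0.51360654, 1.01382018])}
scene {'vfov': 54.75697881704235, 'cx': 260.68347431762777, 'cy': 192.060688810189, 'rvec': array([ 1.74557892,  1.981893  , -0.63716861]), 'tvec': array([ 0.00507494, -0.36942698,  1.61354825])}
wrist {'vfov': 65.98281449648414, 'cx': 259.4265196603615, 'cy': 190.92608274394232, 'hand_eye': array([[ 1.62329466e-03, -9.46059377e-01, -3.23989230e-01,
         8.22914925e-02],
       [ 9.99997895e-01,  1.94227987e-03, -6.61197417e-04,
         1.21990377e-03],
       [ 1.25480977e-03, -3.23987474e-01,  9.46060538e-01,
        -6.96939616e-02],
       [ 0.00000000e+00,  0.00000000e+00,  0.00000000e+00,
         1.00000000e+00]])}
```

View pics/all0.png

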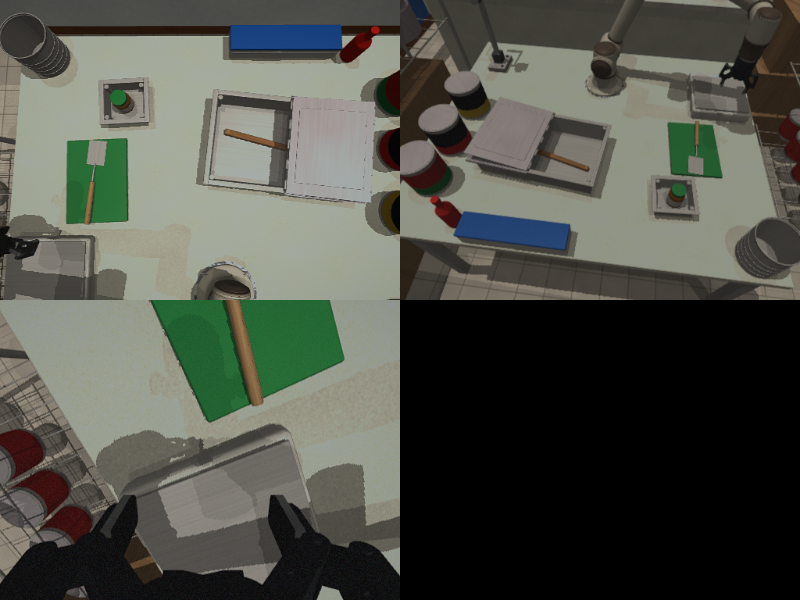

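The top view shows the paddle handle running from about (226,132) to (287,147) in the half-scale tile. The open half of the pan is at (205–290, 92–190), the cover is to its right, and the small pan with the jar is at (124,101). Next I'll measure these.

```bash
python3 - <<'E'
from h import *
im=cv2.imread('pics/top0.png'); hsv=cv2.cvtColor(im,cv2.COLOR_BGR2HSV)
m=cv2.inRange(hsv,(4,90,50),(22,255,255)); m[:, :270]=0; m[:,400:]=0; m[:130]=0;m[240:]=0
m=cv2.morphologyEx(m,cv2.MORPH_OPEN,np.ones((3,3)))
n,l,st,c=cv2.connectedComponentsWithStats(m); print(st[1:])
k=1+np.argmax(st[1:,4]); ys,xs=np.nonzero(l==k)
P=np.array([ray('top',x,y,0.015)[:2] for x,y in zip(xs,ys)])
mu=P.mean(0); w,v=np.linalg.eigh(np.cov(P.T)); d=v[:,1]; d=d*np.sign(d[1]); q=(P-mu)@d
print('axis',d,'handle end',mu+d*q.max(),'cover side',mu+d*q.min(),q.ptp() if hasattr(q,'ptp') else np.ptp(q),'width',np.ptp((P-mu)@v[:,0]))
g=mu+d*(q.max()-.1); print('grip',g)
z=cv2.resize(im[90:290,230:500],None,fx=2.9,fy=2.9,interpolation=cv2.INTER_CUBIC); cv2.imwrite('pics/z.png',z)
E
```

```text
[[288 165  79  27 599]]
axis [0.26567768 0.96406191] handle end [ 0.57625143 -0.00363988] cover side [ 0.51422674 -0.22870824] 0.23345840863344108 width 0.021967697381851357
grip [ 0.54968367 -0.10004607]
```

View pics/z.png

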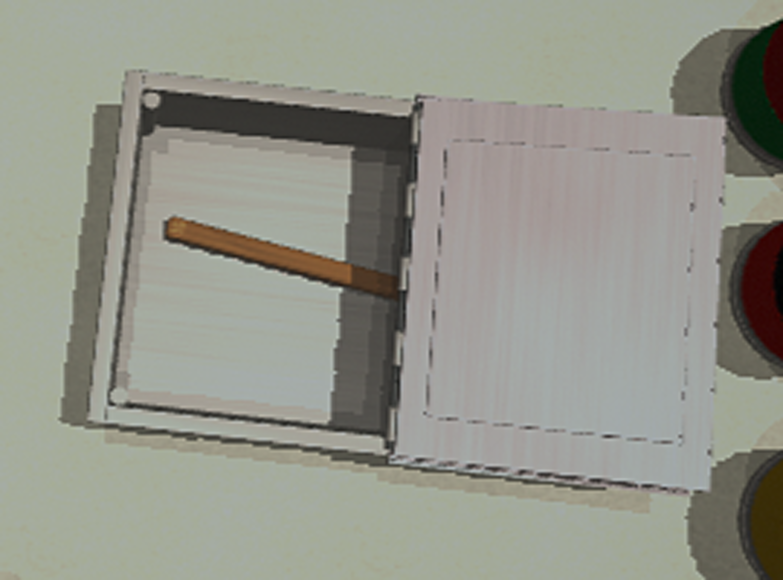

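```bash
python3 - <<'E'
from h import *
c=[ray('top',u,v,.102)[:2] for u,v in ((274.1,114.1),(261,236.2))]
h=[ray('top',u,v,.111)[:2] for u,v in ((374.1,123.1),(364.8,248.6))]
print(c,h)
e=(c[0]+c[1])/2; k=(h[0]+h[1])/2; y=c[1]-c[0]; ax=np.array([-y[1],y[0]]); ax=-ax/np.linalg.norm(ax); ax*=np.sign(ax[1])
print('panx',ax,'openend',e,'hinge',k,np.linalg.norm(e-k),np.linalg.norm(y))
d=np.array([.2657,.9641]); tip=np.array([.5763,-.0036])-.42*d
print('tip rel pan centre s,t',(tip-(e-.265*ax))@ax, 'small pan',ray('top',159,130,.05))
E
python3 -m jog '{"dp":[[0.0258,-0.0562,0],[0.0258,-0.0562,0],[0.0258,-0.0562,0],[0.0258,-0.0562,0],[0.0258,-0.0562,0],[0.0258,-0.0562,0],[0.0258,-0.0562,0],[0.0258,-0.0562,0],[0.0258,-0.0562,0],[0.0258,-0.0562,0],[0.0258,-0.0562,0],[0.0258,-0.0562,0]],"delta_rot":[[0,0,-0.12],[0,0,-0.12],[0,0,-0.12],[0,0,-0.12],[0,0,-0.12],[0,0,-0.12],[0,0,-0.12],[0,0,-0.12],[0,0,-0.12],[0,0,-0.12],[0,0,-0.12],[0,0,-0.12]],"claw":[0,0,0,0,0,0,0,0,0,0,0,0]}'
python3 -m jog '{"dp":[[0,0,-0.02],[0,0,-0.02],[0,0,0],[0,0,0]],"delta_rot":[[0,0,0],[0,0,0],[0,0,0],[0,0,0]],"claw":[0,0,0.25,0.25]}'
python3 - <<'E'
from h import *
s=telemetry.observe(); print(s['tool_pos'],np.round(s['tcp_rot'],4),s['time'])
im=save('wrist','w1.png')
hsv=cv2.cvtColor(im,cv2.COLOR_RGB2HSV)
m=cv2.inRange(hsv,(4,90,40),(22,255,255)); m=cv2.morphologyEx(m,cv2.MORPH_OPEN,np.ones((3,3)))
n,l,st,c=cv2.connectedComponentsWithStats(m); print(st[1:])
k=1+np.argmax(st[1:,4]); ys,xs=np.nonzero(l==k)
P=np.array([ray('wrist',x,y,0.018,s)[:2] for x,y in zip(xs,ys)])
mu=P.mean(0); w,v=np.linalg.eigh(np.cov(P.T)); d=v[:,1]; d=d*np.sign(d[1]); q=(P-mu)@d
print('axis',d,'end',mu+d*q.max(),np.ptp(q),'width',np.ptp((P-mu)@v[:,0]),'grip',mu+d*(q.max()-.1))
E
```

```text
[array([0.70650041, 0.03715238]), array([0.38104554, 0.07229715])] [array([ 0.67865517, -0.22776516]), array([ 0.34970217, -0.19235852])]
panx [0.10736246 0.99421995] openend [0.54377298 0.05472476] hinge [ 0.51417867 -0.21006184] 0.26643529344025507 0.3273469490170481
tip rel pan centre s,t -0.2040579963796439 small pan [0.67759089 0.36029093 0.05      ]
time: 1.65
tool_pos: [0.551, -0.0997, 0.3038]
tcp_rot: [[-0.266, -0.964, -0.0], [-0.964, 0.266, 0.0], [-0.0, 0.0, -1.0]]
contact_force: [0.2, 0.7, -0.4]
gripper_width: 0.0853
finger_force: 0.0
time: 2.15
tool_pos: [0.5509, -0.0976, 0.2646]
tcp_rot: [[-0.261, -0.965, 0.001], [-0.965, 0.261, -0.0], [0.0, -0.001, -1.0]]
contact_force: [0.2, 0.3, 1.5]
gripper_width: 0.0646
finger_force: 0.0
[ 0.55090401 -0.09761107  0.26464867] [[-2.614e-01 -9.652e-01  1.100e-03]
 [-9.652e-01  2.614e-01 -3.000e-04]
 [ 0.000e+00 -1.100e-03 -1.000e+00]] 2.15
[[ 252   47   22  202 3978]]Traceback (most recent call last):
  File "<stdin>", line 8, in <module>
  File "h.py", line 12, in ray
    f,cx,cy,R,o=cam(n,s); d=R@np.array([(u-cx)/f,(v-cy)/f,1]); return o+d*(z-o[2])/d[2]
                ~~~^^^^^
  File "h.py", line 6, in cam
    m=camera_model(n); f=192/np.tan(np.radians(m['vfov'])/2)
ValueError: time passes only in moves, steps and waits
```

View pics/w1.png

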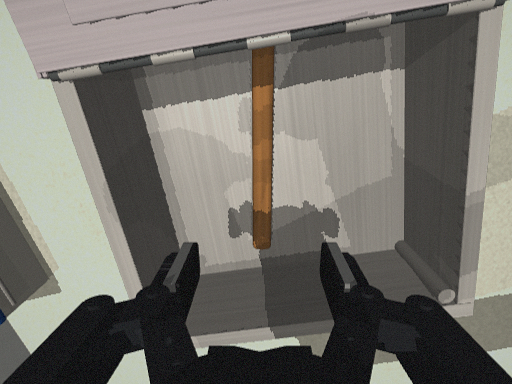

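The wrist picture shows the handle centred at column 262, from row 47 at the cover edge to row 248 at its end. The fingers straddle it.

```bash
python3 - <<'E'
from h import *
s=telemetry.observe(); im=cv2.imread('pics/w1.png'); hsv=cv2.cvtColor(im,cv2.COLOR_BGR2HSV)
m=cv2.inRange(hsv,(4,90,40),(22,255,255)); m=cv2.morphologyEx(m,cv2.MORPH_OPEN,np.ones((3,3)))
f,cx,cy,R,o=cam('wrist',s)
ys,xs=np.nonzero(m); D=(R@np.stack([(xs-cx)/f,(ys-cy)/f,xs*0+1.])).T
P=(o+D*((.019-o[2])/D[:,2])[:,None])[:,:2]
mu=P.mean(0); w,v=np.linalg.eigh(np.cov(P.T)); d=v[:,1]; d=d*np.sign(d[1]); q=(P-mu)@d
print('axis',d,'end',mu+d*q.max(),np.ptp(q),'width',np.ptp((P-mu)@v[:,0]),'grip',mu+d*(q.max()-.1), 'cross err of tcp',(np.array(s['tool_pos'])[:2]-mu)@np.array([d[1],-d[0]]))
E
```

```text
axis [0.26258789 0.96490808] end [ 0.57298971 -0.00284333] 0.2202274717466633 width 0.021483911929930603 grip [ 0.54673092 -0.09933414] cross err of tcp 0.0036543735035029193
```

```bash
python3 -m jog '{"dp":[[-0.0035,-0.001,-0.045],[0,0,-0.045],[0,0,-0.045],[0,0,-0.03],[0,0,-0.01],[0,0,0],[0,0,0]],"delta_rot":[[0,0,0],[0,0,0],[0,0,0],[0,0,0],[0,0,0],[0,0,0],[0,0,0]],"claw":[0.25,0.25,0.25,0.25,0.25,0.25,0.25]}'
```

```text
time: 3.08
tool_pos: [0.5482, -0.0986, 0.0906]
tcp_rot: [[-0.261, -0.965, 0.003], [-0.965, 0.261, 0.0], [-0.001, -0.003, -1.0]]
contact_force: [0.7, -0.6, 0.9]
gripper_width: 0.0641
finger_force: 0.0
```

```bash
python3 -m jog '{"dp":[[-0.001,0,-0.01],[0,0,0],[0,0,0],[0,0,0],[0,0,0],[0,0,0],[0,0,0],[0,0,0],[0,0,0]],"delta_rot":[[0,0,0],[0,0,0],[0,0,0],[0,0,0],[0,0,0],[0,0,0],[0,0,0],[0,0,0],[0,0,0]],"claw":[0.25,0.25,0.6,1,1,1,1,1,1]}'
```

```text
time: 4.2
tool_pos: [0.5464, -0.0987, 0.0794]
tcp_rot: [[-0.262, -0.965, 0.001], [-0.965, 0.262, -0.0], [-0.0, -0.001, -1.0]]
contact_force: [-0.3, 0.5, 5.0]
gripper_width: 0.0205
finger_force: 61.4
```

```bash
python3 -m jog '{"dp":[[0,0,0.003],[0,0,0.012],[0,0,0.012],[0,0,0.012],[0,0,0.012],[0,0,0.012],[0,0,0.012],[0,0,0.012],[0,0,0.012],[0,0,0],[0,0,0]],"delta_rot":[[0,0,0],[0.0379,-0.0103,0],[0.0379,-0.0103,0],[0.0379,-0.0103,0],[0.0379,-0.0103,0],[0.0379,-0.0103,0],[0.0379,-0.0103,0],[0.0379,-0.0103,0],[0.0379,-0.0103,0],[0,0,0],[0,0,0]],"claw":[1,1,1,1,1,1,1,1,1,1,1]}'
python3 - <<'E'
from h import *
a=save('scene','s2.png'); b=save('wrist','w2.png'); z=cv2.resize(a[80:270,60:320],(512,384))
cv2.imwrite('pics/c2.png',cv2.resize(np.hstack([z,b]),(800,300))[:,:,::-1])
E
```

```text
time: 5.58
tool_pos: [0.5453, -0.0986, 0.1769]
tcp_rot: [[-0.25, -0.965, 0.079], [-0.918, 0.262, 0.298], [-0.309, 0.002, -0.951]]
contact_force: [0.3, -0.2, -1.6]
gripper_width: 0.0204
finger_force: 60.6
```

View pics/c2.png

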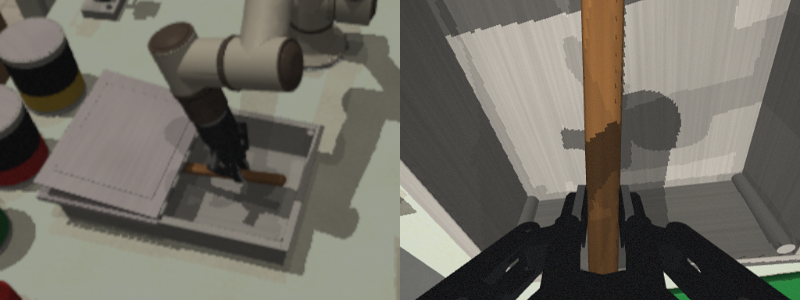

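The wrist force is about −1.6 N, roughly the paddle's weight, so it hangs free. In the crop the handle is tilted up and the blade is still under the cover edge near (188,170). I'll draw it along its axis.

```bash
python3 -m jog '{"dp":[[0.005,0.0184,0.0062],[0.005,0.0184,0.0062],[0.005,0.0184,0.0062],[0.005,0.0184,0.0062],[0.005,0.0184,0.0062],[0,0,0],[0,0,0]],"delta_rot":[[0,0,0],[0,0,0],[0,0,0],[0,0,0],[0,0,0],[0,0,0],[0,0,0]],"claw":[1,1,1,1,1,1,1]}'
python3 - <<'E'
from h import *
a=save('scene','s3.png'); b=save('top','t3.png'); z=cv2.resize(a[80:270,60:320],(512,384)); b=cv2.resize(b[90:280,230:490],(512,384))
cv2.imwrite('pics/c3.png',cv2.resize(np.hstack([z,b]),(800,300))[:,:,::-1])
E
```

```text
time: 6.55
tool_pos: [0.5706, -0.0067, 0.2082]
tcp_rot: [[-0.249, -0.965, 0.08], [-0.918, 0.262, 0.298], [-0.308, 0.001, -0.951]]
contact_force: [1.0, -0.9, -2.2]
gripper_width: 0.0204
finger_force: 60.6
```

View pics/c3.png

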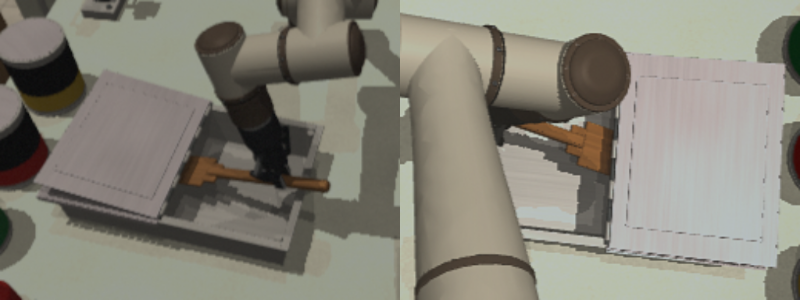

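The blade is coming out at the cover edge, at about (190,172) in the left tile and (600,150) in the right, and the cover hasn't moved. I'll continue.

```bash
python3 -m jog '{"dp":[[0.005,0.0184,0.0062],[0.005,0.0184,0.0062],[0.005,0.0184,0.0062],[0.005,0.0184,0.0062],[0.005,0.0184,0.0062],[0.005,0.0184,0.0062],[0,0,0],[0,0,0]],"delta_rot":[[0,0,0],[0,0,0],[0,0,0],[0,0,0],[0,0,0],[0,0,0],[0,0,0],[0,0,0]],"claw":[1,1,1,1,1,1,1,1]}'
python3 - <<'E'
from h import *
a=save('scene','s4.png'); b=save('top','t4.png'); z=cv2.resize(a[80:270,60:320],(512,384)); b=cv2.resize(b[90:280,230:490],(512,384))
cv2.imwrite('pics/c4.png',cv2.resize(np.hstack([z,b]),(800,300))[:,:,::-1])
E
```

```text
time: 7.65
tool_pos: [0.6008, 0.1036, 0.2458]
tcp_rot: [[-0.249, -0.965, 0.08], [-0.918, 0.262, 0.298], [-0.309, 0.001, -0.951]]
contact_force: [-0.4, -0.6, -1.5]
gripper_width: 0.0202
finger_force: 60.6
```

View pics/c4.png

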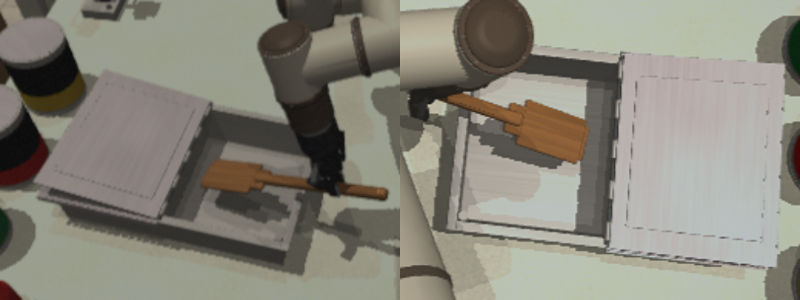

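```bash
python3 -m jog '{"dp":[[0,0,0.02],[0,0,0.02],[0,0,0.02],[0,0,0.02],[0,0,0.015],[0,0,0.015],[0,0,0.015],[0,0,0.015],[0,0,0],[0,0,0],[0,0,0],[0,0,0]],"delta_rot":[[0,0,0],[0,0,0],[0,0,0],[0,0,0],[0.041,-0.0112,0],[0.041,-0.0112,0],[0.041,-0.0112,0],[0.041,-0.0112,0],[0,0,0],[0,0,0],[0,0,0],[0,0,0]],"claw":[1,1,1,1,1,1,1,1,1,1,1,1]}'
python3 - <<'E'
from h import *
a=save('scene','s5.png'); b=save('top','t5.png'); z=cv2.resize(a[50:270,60:360],(512,384)); b=cv2.resize(b[90:280,230:490],(512,384))
cv2.imwrite('pics/c5.png',cv2.resize(np.hstack([z,b]),(800,300))[:,:,::-1])
# tip by two views: reddish-wood pixels near tip
f,cx,cy,R,o=cam('top'); s=telemetry.observe(); print(s['qvel'])
T=np.array(s['tcp_rot']); p=np.array(s['tool_pos']); tip=p+T@np.array([.32,0,.0764])
print('predicted tip',tip)
for n in('top','scene'):
    f,cx,cy,R,o=cam(n); q=R.T@(tip-o); print(n,q[0]/q[2]*f+cx,q[1]/q[2]*f+cy)
E
```

```text
time: 9.25
tool_pos: [0.6009, 0.1039, 0.3854]
tcp_rot: [[-0.232, -0.965, 0.121], [-0.854, 0.262, 0.449], [-0.465, 0.001, -0.885]]
contact_force: [0.7, -1.3, -2.2]
gripper_width: 0.0199
finger_force: 60.7
[-0.00340085 -0.00315969  0.00305883  0.00016646  0.00065336  0.00309122]
predicted tip [ 0.53611776 -0.1352829   0.16924413]
top 345.4775888472267 172.70487888743304
scene 199.67335202142527 174.47510956315358
```

View pics/c5.png

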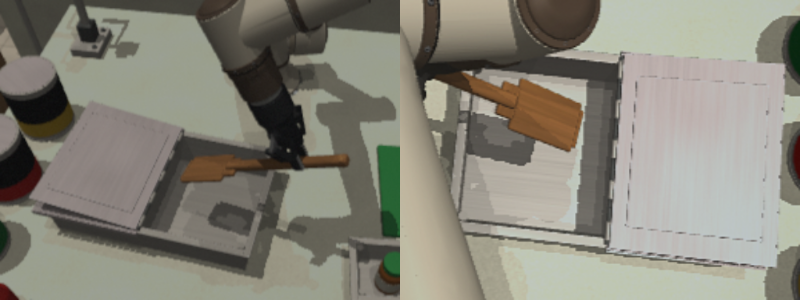

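The observed blade tip, about (345,172) in the top view and (197,175) in the scene view, matches the predicted tip at z ≈ 0.17, about 77 mm into the opening. The cover is unmoved and the arm is still.

```bash
python3 -c "
from bench import job
print(job.hand_in())"
```

```text
the job is handed in; nothing more can be done
None
```

I drew the paddle out without moving the cover and handed the job in at about 9 s. The gripper is holding it still over the open half, blade end down at roughly 28°, with the tip about 65 mm above the rim and nothing else touched.

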